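# Turn the spice carousel and hold it

## Robot

A 6-joint arm with a two-finger parallel gripper is mounted at the origin on the work surface. World frame = base frame: x ahead of the robot, y to its left, z up, the work surface at z = 0. Lengths are in m, angles in degrees, forces in N, time in s.
With the tool pointing down it reaches from about 0.325 to 0.9 m from the base axis. Payload 3.5 kg.
Tool frame: the origin (TCP) lies midway between the tips of the shut fingers; the grasp point (between the pads) lies 19 mm behind it; z points along the fingers, y is the direction in which the jaws open and shut (so a half turn about z gives the same grasp; the last joint's range is limited). The gripper opens to 85 mm and grips with 20 to 120 N. Pads are 22 mm wide; open, the fingers measure 114 mm over their backs; the gripper's body (76 mm by 85 mm) begins 54 mm behind the grasp point. The pads swing forward as they close: fully open they stand 13 mm farther back than shut.
Start: joints at [59.221, 15.837, -1.513, 72.651, 0, 84.076], TCP at [0.263, 0.567, 0.231] pointing down, gripper open.
Joint ranges: [-178.77, 178.77], [-48.84, 107.48], [-61.69, 71.31], [-111.58, 123.2], [-90, 87.43], [-180, 180]. Speed limits (degrees/s): [147.25, 147.25, 180, 180, 180, 180].

## Interface

Orientations are given as [roll, pitch, yaw] about the fixed x, y, z axes, in that order (R = Rz(yaw) Ry(pitch) Rx(roll)).
In Python, from station import state, vision, r gives the robot as it stands.
- The arm moves only by the shell command python3 -m pendant 'ROWS' [FORCE]. ROWS is JSON, a list of rows, each an object with "travel": the shift along the tool's x, y, z in m, a list of three; "twist": the turn, a rotation vector about the tool's x, y, z in rad, a list of three; "grip": the opening, from 0 (shut) to 1 (fully open). A call has 1 to 12 rows; each row is the pose to reach, as a shift and turn from the pose measured when the call began, along the tool's axes at that moment; what a row does not reach only later rows make up. A row lasts 1/10 s, in which the tool goes at most 50 mm and 8.59 degrees, less where a joint would pass 70% of its speed; a pose out of reach is approached as far as the arm can. A call with a gripper value outside its range is refused whole. The fingers move at their own pace and stop on an object; FORCE is the grip in N (left out, the last holds). Time passes only in rows, so rows that repeat a pose let the fingers close. It gives the time, the measured TCP pose, the force and the opening at its end, in the units of the state.
- state(): the state, without advancing time (a new reading comes with each control period).
- vision.read_camera(name): name is "scene" or "top" or "wrist"; returns the picture (384x512x3 uint8, blue, green, red); there is no depth.
- vision.camera_info(name): a dict with "vfov" (degrees; the focal length in pixels is half the picture's height over the tangent of half this angle, whatever the lens; pixels are square), "cx", "cy" (the principal point, pixels), "view" (4x4, takes a point from world to camera coordinates). Camera axes: x right, y down, z forward; pixel columns grow to the right and rows downward; lengths in m; the calibration is good to about 2 mm. A picture is of the moment at which its call begins: read the wrist's pose just before it. camera_info takes no time and is no camera call; for the wrist camera it gives the pose at the moment of the call.
- r.finish_job(): hands the job in, once; it reports no verdict.
The state is a dict: "clock": time; "joint_positions": joint angles; "joint_velocities": joint speeds; "tau": joint torques, N m; "tool_pos": TCP position; "orientation": TCP orientation; "force": force on the tool from outside, world axes, zero at the start; "moment": the same for the moment, N m; "gripper_width": opening from 0.0 (shut) to 1.0 (fully open).
Only numpy, scipy, OpenCV 4.12 (cv2) and the standard library are available. Lean on these libraries where they do the work, as an engineer would, in place of code of your own. Each camera call takes 0.05 s, during which the arm holds its last target. There are 200 camera calls.

## Task

Gently turn the spice carousel until the jar with the knob on its lid stands at the front, in the middle of the gap in the rail above the wooden tongue, and keep hold of the turning part so that it stays still: finish while still gripping or pressing it firmly, without letting go. Never whirl the carousel, and leave the things standing around it where they are.

Things in the scene. Friction and masses are not known exactly. Their poses are not given: they have to be found in the camera images.
- carousel: Fixed round wooden plinth, 280 mm across, 20 mm high. Origin: centre of its underside, on the turning axis; z up; its front is its own -x direction. There a wooden tongue (50 mm wide, 14 mm high) sticks out to 175 mm from the axis, and there the thin steel rail round it (radius 134 mm, top 68 mm above the counter) has its only gap, 109 mm wide.
- front_mark (a point): A point fixed to the plinth: where the jar knob's middle (point jar_knob) is when its jar stands exactly at the front. 85 mm from the axis towards the tongue and the middle of the rail's gap, 184 mm above the counter.
- spice_wheel: All that turns: wooden disc (radius 122 mm, top 43 mm above the counter) with six amber glass jars fixed on it, evenly spaced, axes 85 mm from the turning axis. Jars 46 mm across, flat wooden lids 50 mm across, lid tops 125 to 143 mm above the counter (the knobbed jar's 163 mm); middle post up to 163 mm. About 0.9 kg. Origin on the axis, 20 mm above the counter; its -x points to the knobbed jar.
- jar_knob (a point): A point in the upright wooden knob (cylinder, diameter 26 mm, from 163 to 199 mm above the counter) on the lid of the wanted jar, the tallest, the only lid with a knob. The point is on the knob's axis, 184 mm above the counter, 21 mm over the lid. Nothing else of the carousel reaches above 163 mm, so it can be gripped from above from any side.
- turntable (a joint): Angle of the wheel, rad, growing counter-clockwise seen from above. 0 and 2 pi both mean the knobbed jar stands exactly at the front; it starts between 0.7 and 5.58. It turns either way (stops only at -6.5 and 12.8) on a damped bearing with slight friction (0.06 N m, about 1 N at the jars) and stays where it is left.
- oil_bottle: Bystander: green glass oil bottle, loose, diameter 56, height 190 mm, standing beside the carousel, axis about 185 to 245 mm from the carousel's axis. Origin: centre of its underside.
- pepper_mill: Bystander: dark wooden pepper mill, loose, diameter 52, height 155 mm, standing beside the carousel, axis about 185 to 245 mm from the carousel's axis. Origin: centre of its underside.
- prep_bowl: Bystander: small white bowl, loose, rim diameter 80, height 45 mm, standing beside the carousel, axis about 185 to 245 mm from the carousel's axis. Origin: centre of its underside.
- tin: Bystander: plain steel tin, loose, diameter 66, height 90 mm, standing beside the carousel, axis about 185 to 245 mm from the carousel's axis. Origin: centre of its underside.
- salt_pot: Bystander: small lidded white salt pot, loose, diameter 60, height 60 mm, standing beside the carousel, axis about 185 to 245 mm from the carousel's axis. Origin: centre of its underside.

How it is judged (in metres and radians):
On the way:
1. the knobbed jar has come to a stop at the front (within 10 mm) with the fingers holding the turning part (horizontal distance between jar_knob and front_mark below 0.01 m and velocity of joint turntable between -0.06 and 0.06 rad/s and contact force between the fingers and spice_wheel above 2 N), for 0.2 s.
At the end, for the whole second after the job is handed in: The knobbed jar stands within 10 mm of the front mark, the wheel is still (under 0.06 rad/s), and the fingers hold the turning part (any of it: disc, jar or knob) with more than 2 N (all of step 1); the arm keeps its last pose, push and grip.
It fails at once if the carousel is whirled round (over 2.5 rad/s) (velocity of joint turntable above 2.5 rad/s or velocity of joint turntable below -2.5 rad/s).
It fails at once if a thing standing around the carousel is pushed more than 30 mm or tipped (distance of any of oil_bottle, pepper_mill, prep_bowl, tin, salt_pot from where it was at the start of the episode above 0.03 m or angle between any of oil_bottle, pepper_mill, prep_bowl, tin, salt_pot's own z axis and vertical above 0.4 rad).
It also fails if it takes over 38 s, if anything falls off the work surface, if the arm or the gripper's body presses on something with over 40 N, if the wrist force passes 120 N, or if a joint passes its speed limit or range.

## Working session

There is one attempt and no reset: what is moved stays moved. The work goes in short steps, Python scripts to look and compute and a shell command to move; the robot and the scene stay as the last step left them, time stands still between calls to the robot, and variables do not carry over. Pictures are saved under pics/ and viewed, about 8 in all and at most 12, crops included, and the job is handed in when it is done.

```bash
mkdir -p pics; ls; python3 - <<'E'
from station import state, vision, r
import cv2, numpy as np
s=state();print(s)
for n in("top","scene"):
    im=vision.read_camera(n);i=vision.camera_info(n);print(n,i);cv2.imwrite(f"pics/{n}0.png",im)
E
```

```text
pics
{'clock': 0.0, 'joint_positions': array([ 5.92207531e+01,  1.58806692e+01, -1.59598026e+00,  7.26505921e+01,
       -3.75074421e-04,  8.40757445e+01]), 'joint_velocities': array([ 0.052376  ,  0.00243167, -0.04495312,  0.02151461,  0.01247094,
        0.03301899]), 'tau': array([ 2.20907186e-04, -4.45509696e+01,  2.95200706e+01,  1.65242812e-02,
       -1.46749417e-04, -3.65414621e-06]), 'tool_pos': array([0.26232039, 0.56644805, 0.23014888]), 'orientation': array([-1.79873399e+02, -1.27599834e-02,  1.55144995e+02]), 'force': array([-0.30148289, -0.02743813,  0.08528485]), 'moment': array([ 0.02721782, -0.00412672, -0.01311272]), 'gripper_width': 1.0017644862717023}
top {'vfov': 57.00833072790652, 'cx': 257.80912505329763, 'cy': 187.54544267765468, 'view': array([[-0.02775315, -0.99848186, -0.04757879,  0.09265715],
       [-0.98285072,  0.03593721, -0.1808673 ,  0.62919112],
       [ 0.18230257,  0.04174321, -0.98235598,  0.79123648],
       [ 0.        ,  0.        ,  0.        ,  1.        ]])}
scene {'vfov': 56.796759294072054, 'cx': 256.866943905364, 'cy': 188.94351058748023, 'view': array([[ 0.58827001,  0.80841866,  0.0199415 , -0.39981527],
       [ 0.53106978, -0.3676171 , -0.76342816, -0.20953658],
       [-0.60983874,  0.45969222, -0.64558484,  1.39594338],
       [ 0.        ,  0.        ,  0.        ,  1.        ]])}
```

View pics/top0.png

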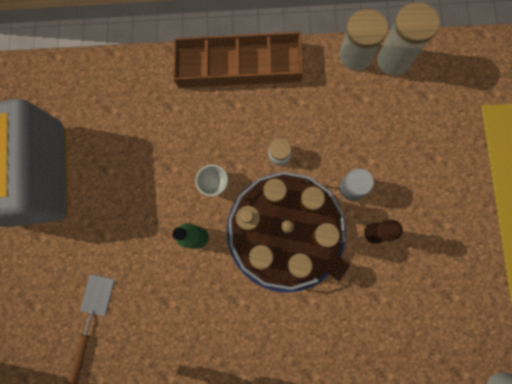

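View pics/scene0.png

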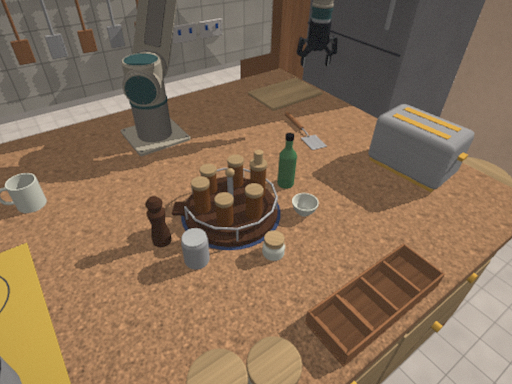

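The top view shows the knobbed jar near (247,217), the post near (288,227) and the tongue near (340,270). I'll enlarge it to refine these.

```bash
cat >h.py <<'E'
import numpy as np, cv2
from station import state, vision, r
def ray(n,uv,z,info=None):
    i=info or vision.camera_info(n); f=192/np.tan(np.radians(i['vfov']/2)); V=i['view']
    d=V[:3,:3].T@np.array([(uv[0]-i['cx'])/f,(uv[1]-i['cy'])/f,1]); o=-V[:3,:3].T@V[:3,3]
    return (o+d*(z-o[2])/d[2])
def proj(n,p,info=None):
    i=info or vision.camera_info(n); f=192/np.tan(np.radians(i['vfov']/2)); V=i['view']
    c=V[:3,:3]@np.asarray(p)+V[:3,3]; return np.array([i['cx']+f*c[0]/c[2],i['cy']+f*c[1]/c[2]])
E
python3 - <<'E'
import cv2
im=cv2.imread('pics/top0.png')[155:305,160:360]
im=cv2.convertScaleAbs(im,alpha=1.6)
cv2.imwrite('pics/c1.png',cv2.resize(im,None,fx=4,fy=4,interpolation=cv2.INTER_CUBIC))
E
```

```text
(no output)
```

View pics/c1.png

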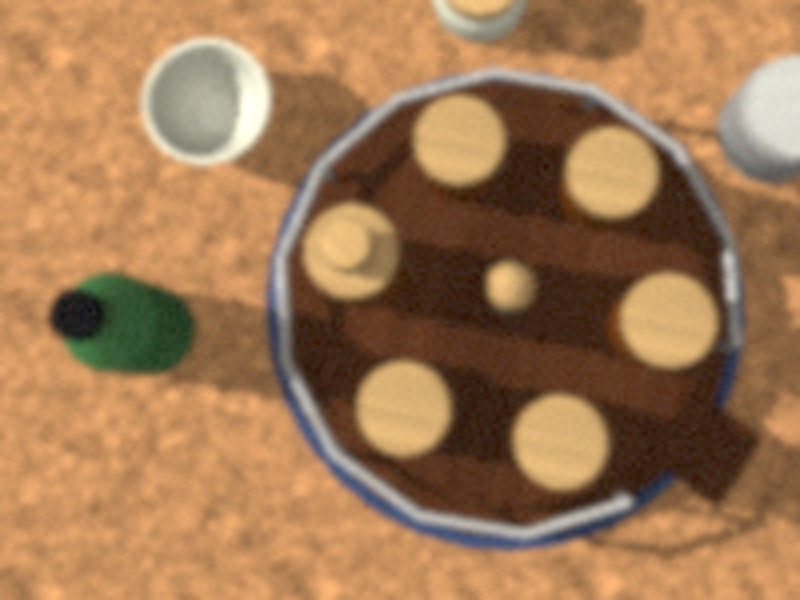

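The enlarged crop shows the knob top at (348,243), the post at (510,286), the tongue's end corners at (760,442) and (715,500), and the gap's rail ends at (735,345) and (632,498).

```bash
python3 - <<'E'
from h import *
P=lambda u,v,z: ray('top',(160+(u+.5)/4-.5,155+(v+.5)/4-.5),z)[:2]
knob=P(348,243,.199);post=P(510,286,.163);ton=P(737,471,.014);g1=P(735,345,.068);g2=P(632,498,.068)
lids=[(350,250,.163),(460,140,.134),(612,172,.134),(668,320,.134),(560,442,.134),(404,408,.134)]
L=np.array([P(*l) for l in lids]);print('lids',L,'mean',L.mean(0))
print('knob',knob,'post',post,np.linalg.norm(knob-post),'gap',np.linalg.norm(g1-g2),'tongue r',np.linalg.norm(ton-post))
c=post
a=lambda p:np.degrees(np.arctan2(*(p-c)[::-1]))
print('ang knob',a(knob),'tongue',a(ton),'gap',a((g1+g2)/2),a(g1),a(g2),np.linalg.norm(g1-c),np.linalg.norm(g2-c))
for n,p in dict(bottle=(80,315,.19),bowl=(206,100,.045),pot=(480,0,.06)).items():
    q=P(*p);print(n,q,np.linalg.norm(q-c),a(q))
for n,p in dict(tin=(357,180,.09),mill=(390,230,.155)).items():
    q=ray('top',p[:2],p[2])[:2];print(n,q,np.linalg.norm(q-c),a(q))
print(vision.camera_info('wrist'))
E
```

```text
lids [[ 0.55093883  0.09197374]
 [ 0.61207924  0.03260035]
 [ 0.59152201 -0.04887657]
 [ 0.51123378 -0.07394155]
 [ 0.44957722 -0.01385353]
 [ 0.46928477  0.06740271]] mean [0.53077264 0.00921752]
knob [0.55079224 0.09018033] post [0.52970004 0.00984526] 0.08305783104799487 gap 0.10498591363741808 tongue r 0.17188574571405446
ang knob 75.28886583533144 tongue -127.31075314814244 gap -126.31291699550087 -103.28161163988828 -149.6376454189899 0.1341544559916524 0.13255932749483215
bottle [0.51999442 0.22627633] 0.21664857409367097 92.56764907769647
bowl [0.6587075  0.18805126] 0.2200006859898256 54.098349175794596
pot [0.71147353 0.01685048] 0.1819084207735163 2.2069841168331505
tin [ 0.6354885  -0.15733742] 0.19784146778100606 -57.67553155453992
mill [ 0.51579162 -0.20027022] 0.21057530298929344 -93.78712066558184
{'vfov': 59.17291786767854, 'cx': 260.77795258220254, 'cy': 190.76194206516394, 'view': array([[ 0.4202318 ,  0.90741622, -0.0010173 , -0.62398324],
       [ 0.86710444, -0.40123214,  0.29519934, -0.03728209],
       [ 0.2674605 , -0.12493425, -0.95543514,  0.3804232 ],
       [ 0.        ,  0.        ,  0.        ,  1.        ]])}
```

The sizes agree: knob radius 83 mm, gap 105 mm, tongue 172 mm. The axis is at about (0.530, 0.0095), the knob at 75° and the front at about -127°, so I'll turn it about +158° CCW. First I move above the knob with the jaws tangential.

```bash
R='{"travel":[-0.462,-0.31,-0.04],"twist":[0,0,1.393],"grip":1}'; python3 -m pendant '[{"travel":[-0.02,-0.01,-0.04],"twist":[0,0,0.1],"grip":1},{"travel":[-0.06,-0.04,-0.04],"twist":[0,0,0.2],"grip":1},{"travel":[-0.1,-0.07,-0.04],"twist":[0,0,0.33],"grip":1},{"travel":[-0.14,-0.1,-0.04],"twist":[0,0,0.46],"grip":1},{"travel":[-0.18,-0.125,-0.04],"twist":[0,0,0.6],"grip":1},{"travel":[-0.22,-0.15,-0.04],"twist":[0,0,0.74],"grip":1},{"travel":[-0.26,-0.175,-0.04],"twist":[0,0,0.88],"grip":1},{"travel":[-0.3,-0.2,-0.04],"twist":[0,0,1.02],"grip":1},{"travel":[-0.34,-0.23,-0.04],"twist":[0,0,1.16],"grip":1},{"travel":[-0.38,-0.26,-0.04],"twist":[0,0,1.28],"grip":1},{"travel":[-0.42,-0.285,-0.04],"twist":[0,0,1.393],"grip":1},{"travel":[-0.462,-0.31,-0.04],"twist":[0,0,1.393],"grip":1}]'
python3 - <<'E'
from h import *
i=vision.camera_info('wrist');im=vision.read_camera('wrist');cv2.imwrite('pics/w1.png',im)
s=state();print(s['tool_pos'],s['orientation'],s['joint_positions'])
print(proj('wrist',[.551,.0905,.199],i),proj('wrist',[.530,.0095,.163],i));np.save('w1.npy',i,allow_pickle=True)
E
```

```text
clock: 1.3
tool_pos: [0.5515, 0.0892, 0.2704]
orientation: [-179.9, 0.1, 75.2]
force: [1.0, 1.1, 0.8]
gripper_width: 1.0
[0.55636345 0.08338883 0.27016204] [179.74219361   0.34191995  74.97385072] [  2.15050353   8.39053836  -6.07680138  75.38732319  -0.40280278
 107.17537268]
[261.74790694 201.969371  ] [261.9618776  281.55193303]
```

View pics/w1.png

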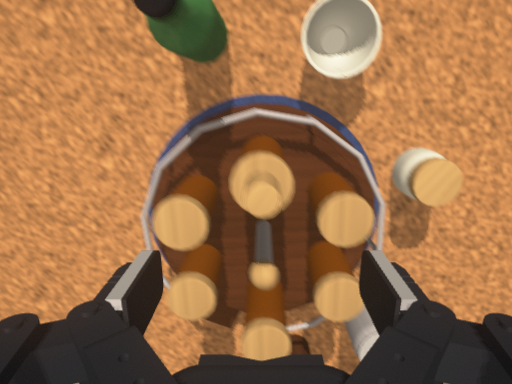

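The wrist view shows the knob at about (264,200), as predicted, and the post at about (264,273) against a predicted 281. The arm was still settling, so I settle it and look again.

```bash
python3 -m pendant '[{"travel":[0,0,0],"twist":[0,0,0],"grip":1},{"travel":[0,0,0],"twist":[0,0,0],"grip":1},{"travel":[0,0,0],"twist":[0,0,0],"grip":1}]'
python3 - <<'E'
from h import *
i=vision.camera_info('wrist');im=vision.read_camera('wrist')
s=state();print(s['tool_pos'],s['orientation'])
print(proj('wrist',[.551,.0905,.199],i),proj('wrist',[.530,.0095,.163],i));np.save('w2.npy',i,allow_pickle=True)
cv2.imwrite('pics/w2.png',im)
im=cv2.convertScaleAbs(im[120:320,140:400],alpha=1.2);cv2.imwrite('pics/w2c.png',cv2.resize(im,None,fx=3,fy=3,interpolation=2))
E
```

```text
clock: 1.65
tool_pos: [0.5555, 0.0843, 0.2698]
orientation: [179.8, 0.3, 75.0]
force: [0.8, -0.3, 0.6]
gripper_width: 0.999
[0.55540608 0.08461025 0.26996135] [179.79677466   0.33902786  75.07869561]
[253.61116565 196.64567588] [255.61479685 277.46350068]
```

View pics/w2c.png

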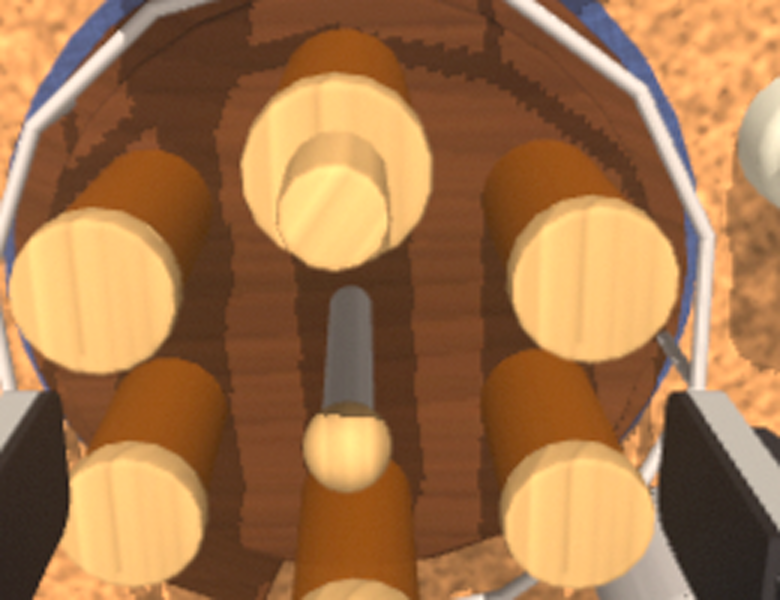

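Knob top is at (251,191.5) and post ball at (255.7,269), full-frame pixels.

```bash
python3 - <<'E'
from h import *
i=np.load('w2.npy',allow_pickle=True).item()
P=lambda u,v,z: ray('wrist',(140+(u+.5)/3-.5,120+(v+.5)/3-.5),z,i)[:2]
k=P(333,215,.199);print('knob',k,'lid',P(337,166,.163),'post',P(347,447,.155))
# other 4 lids vertical: try heights
for p in [(96,290),(594,278),(134,514),(577,514)]: print([P(*p,z).round(4).tolist() for z in(.125,.134,.143)])
t=state();yaw=np.radians(t['orientation'][2]);d=np.array([.551,.0905])-t['tool_pos'][:2]
print(t['tool_pos'],t['orientation'],'d',d,k-t['tool_pos'][:2])
E
```

```text
knob [0.55009458 0.09458763] lid [0.55071897 0.09621239] post [0.53065723 0.01313445]
[[0.4662, 0.0682], [0.4695, 0.071], [0.4729, 0.0738]]
[[0.6134, 0.0326], [0.6122, 0.0366], [0.6109, 0.0405]]
[[0.4519, -0.0095], [0.4557, -0.0042], [0.4595, 0.001]]
[[0.5921, -0.0474], [0.5915, -0.041], [0.5909, -0.0345]]
[0.55540608 0.08461025 0.26996135] [179.79677466   0.33902786  75.07869561] d [-0.00440608  0.00588975] [-0.0053115   0.00997738]
```

```bash
python3 -m pendant '[{"travel":[0.006,-0.0065,0.02],"twist":[0,0,0],"grip":1},{"travel":[0.006,-0.0065,0.045],"twist":[0,0,0],"grip":1},{"travel":[0.006,-0.0065,0.07],"twist":[0,0,0],"grip":1},{"travel":[0.006,-0.0065,0.09],"twist":[0,0,0],"grip":1},{"travel":[0.006,-0.0065,0.101],"twist":[0,0,0],"grip":1},{"travel":[0.006,-0.0065,0.101],"twist":[0,0,0],"grip":1},{"travel":[0.006,-0.0065,0.101],"twist":[0,0,0],"grip":1}]'
python3 -m pendant '[{"travel":[0,0,0],"twist":[0,0,0],"grip":0.8},{"travel":[0,0,0],"twist":[0,0,0],"grip":0.6},{"travel":[0,0,0],"twist":[0,0,0],"grip":0.5},{"travel":[0,0,0],"twist":[0,0,0],"grip":0.4},{"travel":[0,0,0],"twist":[0,0,0],"grip":0.3},{"travel":[0,0,0],"twist":[0,0,0],"grip":0.2},{"travel":[0,0,0],"twist":[0,0,0],"grip":0.1},{"travel":[0,0,0],"twist":[0,0,0],"grip":0},{"travel":[0,0,0],"twist":[0,0,0],"grip":0},{"travel":[0,0,0],"twist":[0,0,0],"grip":0},{"travel":[0,0,0],"twist":[0,0,0],"grip":0}]' 25
python3 -c "
from h import *
s=state();print(s)"
```

```text
clock: 2.4
tool_pos: [0.5511, 0.092, 0.1697]
orientation: [179.7, 0.3, 75.1]
force: [0.6, 0.7, 1.1]
gripper_width: 0.997
clock: 3.5
tool_pos: [0.5513, 0.092, 0.1701]
orientation: [179.7, 0.3, 75.1]
force: [-2.0, -1.1, 5.1]
gripper_width: 0.294
{'clock': 3.5, 'joint_positions': array([  3.05273589,  11.38372384, -14.84358208,  63.6017632 ,
        -0.39003125, 107.91705631]), 'joint_velocities': array([ 0.00731966, -0.05189058,  0.00420334,  0.01854799, -0.01767853,
        0.02464253]), 'tau': array([ 1.98949166e-01, -3.62412608e+01,  2.64980435e+01, -5.22644799e-01,
        6.56624674e-02, -3.05493129e-02]), 'tool_pos': array([0.55126487, 0.09200594, 0.17007344]), 'orientation': array([179.7173658 ,   0.31852789,  75.13431216]), 'force': array([-1.99414142, -1.14463729,  5.05950158]), 'moment': array([-0.06835997,  0.31044953, -0.05028139]), 'gripper_width': 0.29398171707596527}
```

Gripped: the opening is 25 mm against the 26 mm knob. Now I turn along the 85 mm arc, 42° per call with the tool rotating along.

```bash
python3 -m pendant '[{"travel":[-0.0002,-0.0052,0],"twist":[0,0,-0.061],"grip":0},{"travel":[-0.0006,-0.0104,0],"twist":[0,0,-0.122],"grip":0},{"travel":[-0.0014,-0.0155,0],"twist":[0,0,-0.183],"grip":0},{"travel":[-0.0025,-0.0206,0],"twist":[0,0,-0.244],"grip":0},{"travel":[-0.0039,-0.0256,0],"twist":[0,0,-0.305],"grip":0},{"travel":[-0.0056,-0.0305,0],"twist":[0,0,-0.367],"grip":0},{"travel":[-0.0077,-0.0352,0],"twist":[0,0,-0.428],"grip":0},{"travel":[-0.0099,-0.0399,0],"twist":[0,0,-0.489],"grip":0},{"travel":[-0.0125,-0.0444,0],"twist":[0,0,-0.55],"grip":0},{"travel":[-0.0154,-0.0488,0],"twist":[0,0,-0.611],"grip":0},{"travel":[-0.0185,-0.0529,0],"twist":[0,0,-0.672],"grip":0},{"travel":[-0.0218,-0.0569,0],"twist":[0,0,-0.733],"grip":0}]' 35
python3 -c "
from h import *
s=state();d=s['tool_pos'][:2]-[.5302,.0107];print(np.hypot(*d),np.degrees(np.arctan2(d[1],d[0])),s['moment'],s['joint_positions'])"
```

```text
clock: 4.7
tool_pos: [0.4916, 0.0845, 0.1701]
orientation: [179.9, 0.6, 117.2]
force: [1.4, -3.5, 1.9]
gripper_width: 0.296
0.08325488351760915 117.6094008196103 [-0.56971462 -0.38679083 -0.19208769] [  2.63535479   5.3191179  -21.99353697  62.38312314  -0.53501411
  65.40704521]
```

```bash
python3 -m pendant '[{"travel":[-0.0002,-0.0052,0],"twist":[0,0,-0.061],"grip":0},{"travel":[-0.0006,-0.0104,0],"twist":[0,0,-0.122],"grip":0},{"travel":[-0.0014,-0.0155,0],"twist":[0,0,-0.183],"grip":0},{"travel":[-0.0025,-0.0206,0],"twist":[0,0,-0.244],"grip":0},{"travel":[-0.0039,-0.0256,0],"twist":[0,0,-0.305],"grip":0},{"travel":[-0.0056,-0.0305,0],"twist":[0,0,-0.367],"grip":0},{"travel":[-0.0077,-0.0352,0],"twist":[0,0,-0.428],"grip":0},{"travel":[-0.0099,-0.0399,0],"twist":[0,0,-0.489],"grip":0},{"travel":[-0.0125,-0.0444,0],"twist":[0,0,-0.55],"grip":0},{"travel":[-0.0154,-0.0488,0],"twist":[0,0,-0.611],"grip":0},{"travel":[-0.0185,-0.0529,0],"twist":[0,0,-0.672],"grip":0},{"travel":[-0.0218,-0.0569,0],"twist":[0,0,-0.733],"grip":0}]' 35
python3 -c "
from h import *
s=state();d=s['tool_pos'][:2]-[.5302,.0107];print(np.hypot(*d),np.degrees(np.arctan2(d[1],d[0])),s['moment'],s['joint_positions'])"
```

```text
clock: 5.9
tool_pos: [0.4522, 0.0388, 0.1701]
orientation: [-179.7, 0.6, 159.3]
force: [3.4, -2.0, -2.8]
gripper_width: 0.293
0.08286854273264489 160.1826791487293 [ 0.16786519 -0.80503078 -0.14420725] [ -2.95849922   0.54045804 -27.07649812  61.86998749  -0.47540692
  17.70989187]
```

```bash
python3 -m pendant '[{"travel":[-0.0002,-0.0052,0],"twist":[0,0,-0.061],"grip":0},{"travel":[-0.0006,-0.0104,0],"twist":[0,0,-0.122],"grip":0},{"travel":[-0.0014,-0.0155,0],"twist":[0,0,-0.183],"grip":0},{"travel":[-0.0025,-0.0206,0],"twist":[0,0,-0.244],"grip":0},{"travel":[-0.0039,-0.0256,0],"twist":[0,0,-0.305],"grip":0},{"travel":[-0.0056,-0.0305,0],"twist":[0,0,-0.367],"grip":0},{"travel":[-0.0077,-0.0352,0],"twist":[0,0,-0.428],"grip":0},{"travel":[-0.0099,-0.0399,0],"twist":[0,0,-0.489],"grip":0},{"travel":[-0.0125,-0.0444,0],"twist":[0,0,-0.55],"grip":0},{"travel":[-0.0154,-0.0488,0],"twist":[0,0,-0.611],"grip":0},{"travel":[-0.0185,-0.0529,0],"twist":[0,0,-0.672],"grip":0},{"travel":[-0.0218,-0.0569,0],"twist":[0,0,-0.733],"grip":0}]' 35
python3 -c "
from h import *
s=state();d=s['tool_pos'][:2]-[.5302,.0107];print(np.hypot(*d),np.degrees(np.arctan2(d[1],d[0])),s['moment'],s['joint_positions'])"
```

```text
clock: 7.1
tool_pos: [0.4536, -0.0215, 0.1701]
orientation: [-179.5, 0.4, -158.5]
force: [4.4, 0.4, -1.6]
gripper_width: 0.288
0.08306869726510673 -157.1919461354617 [ 0.85942613 -0.4963616  -0.15389442] [-10.74529286   0.44021783 -27.17738387  61.72243273  -0.20630645
 -32.1967651 ]
```

```bash
python3 -m pendant '[{"travel":[-0.0001,-0.0044,0],"twist":[0,0,-0.052],"grip":0},{"travel":[-0.0005,-0.0088,0],"twist":[0,0,-0.105],"grip":0},{"travel":[-0.001,-0.0131,0],"twist":[0,0,-0.157],"grip":0},{"travel":[-0.0018,-0.0175,0],"twist":[0,0,-0.209],"grip":0},{"travel":[-0.0029,-0.0217,0],"twist":[0,0,-0.262],"grip":0},{"travel":[-0.0041,-0.026,0],"twist":[0,0,-0.314],"grip":0},{"travel":[-0.0056,-0.0301,0],"twist":[0,0,-0.367],"grip":0},{"travel":[-0.0073,-0.0342,0],"twist":[0,0,-0.419],"grip":0},{"travel":[-0.0092,-0.0381,0],"twist":[0,0,-0.471],"grip":0},{"travel":[-0.0113,-0.042,0],"twist":[0,0,-0.524],"grip":0},{"travel":[-0.0113,-0.042,0],"twist":[0,0,-0.524],"grip":0},{"travel":[-0.0113,-0.042,0],"twist":[0,0,-0.524],"grip":0}]' 35
python3 - <<'E'
from h import *
s=state();d=s['tool_pos'][:2]-[.5302,.0107];print(np.hypot(*d),np.degrees(np.arctan2(d[1],d[0])),s['moment'],s['joint_positions'])
im=vision.read_camera('top');cv2.imwrite('pics/top1.png',im)
a=im[155:305,160:360];cv2.imwrite('pics/c2.png',cv2.resize(cv2.convertScaleAbs(a,alpha=1.6),None,fx=4,fy=4,interpolation=2))
im=vision.read_camera('wrist');cv2.imwrite('pics/w3.png',im);np.save('w3.npy',vision.camera_info('wrist'),allow_pickle=True)
E
```

```text
clock: 8.3
tool_pos: [0.4799, -0.056, 0.1701]
orientation: [-179.3, 0.2, -128.6]
force: [4.8, 0.4, -2.9]
gripper_width: 0.296
0.08353274802452947 -127.03567957285813 [ 0.7796111  -0.26694189 -0.13889741] [-14.28441023   3.42238287 -24.06612504  61.82436195  -0.06788149
 -65.68103011]
```

View pics/c2.png

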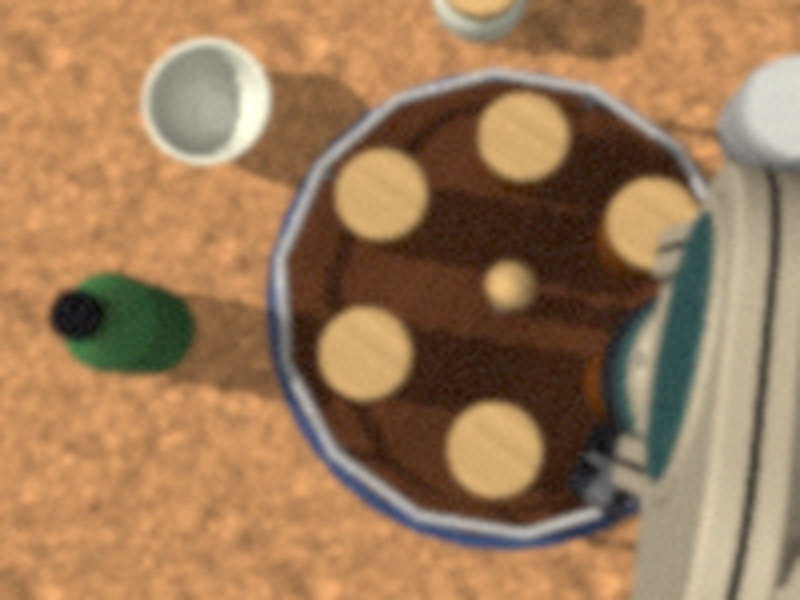

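View pics/w3.png

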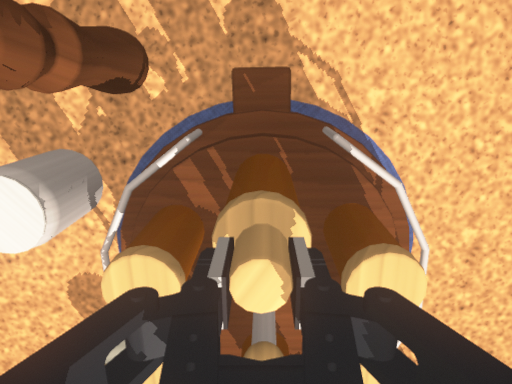

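The wrist view shows the knob held at (262,287), the tongue's end corners at (233,68) and (291,67), and the gap ends at (200,132) and (327,131), so it looks symmetric. I'll put numbers on it.

```bash
python3 - <<'E'
from h import *
i=np.load('w3.npy',allow_pickle=True).item()
W=lambda u,v,z: ray('wrist',(u,v),z,i)[:2]
k=W(262,287,.199);k2=W(262,231,.163);t=(W(233,68,.014)+W(291,67,.014))/2;g=(W(200,132,.068)+W(327,131,.068))/2
g_w=np.linalg.norm(W(200,132,.068)-W(327,131,.068))
post=W(263,351,.158)
ang=lambda a,b:np.degrees(np.arctan2(*(a-b)[::-1]))
tcp=state()['tool_pos'][:2]
print('knob',k,'lid',k2,'tcp',tcp,'tongue',t,'gap',g,g_w,'post',post)
for c in([.5302,.0107],post):
    c=np.array(c);print([round(ang(x,c),1) for x in(k,k2,tcp,t,g)],np.linalg.norm(t-c))
P=lambda u,v,z: ray('top',(160+(u+.5)/4-.5,155+(v+.5)/4-.5),z)[:2]
# wheel turn from the lids, top view: same camera, before/after relative to post
pairs=[((460,140),60),((612,172),0),((668,320),0),((560,442),0),((404,408),0)]
before=[ang(P(*p,.134),P(510,286,.163)) for p in[(460,140),(612,172),(668,320),(560,442),(404,408)]]
after=[ang(P(*p,.134),P(510,286,.163)) for p in[(381,194),(365,354),(494,450),(524,137),(651,224)]]
print('lid phase before mod60',np.round(np.mod(before,60),1),'after',np.round(np.mod(after,60),1))
E
```

```text
knob [ 0.4773664  -0.05537001] lid [ 0.4729218  -0.06150105] tcp [ 0.47981326 -0.05594732] tongue [ 0.42341444 -0.12603185] gap [ 0.45081519 -0.08919439] 0.09155170699430866 post [ 0.51989539 -0.00163585]
[np.float64(-128.6), np.float64(-128.4), np.float64(-127.1), np.float64(-128.0), np.float64(-128.5)] 0.1734899249265669
[np.float64(-128.4), np.float64(-128.1), np.float64(-126.4), np.float64(-127.8), np.float64(-128.3)] 0.1574259785863428
lid phase before mod60 [15.4 16.5 17.6 16.5 16.4] after [51.  52.2 52.5 51.7 52.9]
```

All the measures agree that the knob is within about 1° (1.5 mm) of the front. I'll hold briefly, check it is still, and hand in.

```bash
python3 -m pendant '[{"travel":[0,0,0],"twist":[0,0,0],"grip":0},{"travel":[0,0,0],"twist":[0,0,0],"grip":0},{"travel":[0,0,0],"twist":[0,0,0],"grip":0},{"travel":[0,0,0],"twist":[0,0,0],"grip":0},{"travel":[0,0,0],"twist":[0,0,0],"grip":0},{"travel":[0,0,0],"twist":[0,0,0],"grip":0}]' 35
python3 - <<'E'
from h import *
s=state();print(np.abs(s['joint_velocities']).max(),s['gripper_width'],s['tool_pos'])
a=cv2.imread('pics/top1.png');b=vision.read_camera('top');o=cv2.imread('pics/top0.png')
print('motion diff',cv2.absdiff(a,b)[155:305,160:300].mean())
print('bystander diff',[cv2.absdiff(o,b)[y0:y1,x0:x1].mean() for x0,x1,y0,y1 in[(170,212,220,252),(192,232,160,200),(264,296,136,168),(338,376,165,185)]])
print(r.finish_job())
E
```

```text
clock: 9.0
tool_pos: [0.4798, -0.0559, 0.1701]
orientation: [-179.3, 0.2, -128.6]
force: [3.7, 0.1, -1.9]
gripper_width: 0.294
0.07769382542579553 0.2936643212392648 [ 0.47981741 -0.05589757  0.17010258]
motion diff 1.7461587301587302
bystander diff [np.float64(3.1726190476190474), np.float64(3.720625), np.float64(3.6839192708333335), np.float64(4.2105263157894735)]
the job is handed in; nothing more can be done
None
```

I gripped the knob from above, turned the carousel about 158° counter-clockwise in four slow arcs (roughly 0.6 rad/s), and handed the job in at about 9 s with the knob still held at the 35 N grip setting.

**Position:** In the last wrist view the knob and its lid bore -128.4° to -128.6°, the tongue -128.0° and the middle of the gap -128.5°. The lids in the top view put the knob at about -127.9°, against a tongue bearing of -127.3° measured at the start. The knob is therefore within about 1°, or 1–2 mm, of the front.

**Hold:** The arm was still, with the TCP unmoved and the gripper opening about 25 mm on the 26 mm knob. The force on the wrist was about 4 N.

**Bystanders:** The bottle, bowl, salt pot and tin areas of the top view showed only image noise compared with the start. The arm hid the pepper mill from the top camera, so I did not compare it. The wrist view still showed it upright and well clear of the gripper.

**Disagreements:**
- The wrist camera put the post about 3 mm off the top camera's position before the turn, and about 16 mm off in the last view, where it was partly hidden by the gripper. I took the axis as the average of the first two.
- The wrist camera's gap width came out at 92 mm instead of 109 mm. I used only its bearing, which agreed with the tongue.

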